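# Lock the shaker platform for carrying

## Task

Lock the bench shaker's platform: with closed fingertips or the side of a finger, gently push its black lock knob along the L-shaped slot away from the robot to the corner, then sideways towards the platform to the very end of the slot. Do not pinch or lift the knob, leave the dish and the vial on the platform and the things lying around where they are, and finish clear of everything.

Things in the scene. Friction and masses are not known exactly. Their poses are not given: they have to be found in the camera images.
- shaker: White bench shaker, fixed, 180 mm along its x (away from the robot, turned up to 0.45 rad), 300 mm along its y (left); origin under its centre on the worktop. Left half (y 8 to 142 mm): platform with rubber mat, top 58 mm up. Right half (y -150 to 0): flat metal cover, top 43 mm up, with a square-cornered L-shaped slot 24 mm wide: first leg along x, second along +y to the platform.
- gate_start (a point): Point on the cover's top: centre line of the slot's first leg, 12 mm from its near end; in the shaker's frame x -45, y -105, z 43 mm.
- gate_corner (a point): Point on the cover's top where the two legs' centre lines cross; in the shaker's frame x 30, y -105, z 43 mm. The first leg's far wall is 12 mm beyond it.
- gate_end (a point): Point on the cover's top: centre line of the slot's second leg, 12 mm from its closed end; in the shaker's frame x 30, y -45, z 43 mm. The knob pushed home against the end stands 2 mm beyond it.
- lock_knob: Black upright cylinder 30 mm across, from 46 to 80 mm above the worktop; its slippery 20 mm stem slides in the slot, a 60 mm foot disc is captive below (5 mm play up). Origin on its axis under the foot, 20 mm above the worktop. About 0.35 kg; slides at 1 to 2 N, no spring or detent, stays where left. Starts in the first leg, 0 to 25 mm from gate_start towards the corner.
- dish: Loose round glass petri dish, 90 mm across, 18 mm high, standing on the shaker's platform; origin under its centre. Leave alone.
- vial: Loose screw-cap vial, 25 mm across, 51 mm high, standing on the shaker's platform in front of the dish; origin under its centre. Leave alone.
- timer: Small loose lab timer, 66 x 58 x 20 mm, lying on the worktop to the right of the shaker; origin under its centre. Leave alone.
- marker: Loose felt marker, 136 mm long, 17 mm across, lying on the worktop to the right of the shaker; origin under its centre. Leave alone.
There are look-alikes about, which are no part of the job. Leave any green or red look-alike of the lock_knob alone.

How it is judged:
By the outcome, as a careful person would: the job done as asked, in the order asked, and still so for the second after the job is handed in, with the robot touching nothing.
It also fails if it takes over 42 s, if anything falls off the work surface, if the arm or the gripper's body presses on something with over 40 N, if the wrist force passes 120 N, or if a joint passes its speed limit or range.

## Robot

A 6-joint arm with a two-finger parallel gripper is mounted at the origin on a cart in front of the work surface, level with it; the furniture and walls round the work are solid. World frame = base frame: x ahead of the robot, y to its left, z up, the work surface at z = 0. Lengths are in m, angles in rad, forces in N, time in s.
With the tool pointing down it reaches from about 0.35 to 0.975 m from the base axis. Payload 4.9 kg.
Tool frame: the origin (TCP) lies at the very end of the fingers, on their centre line; the grasp point (between the pads) lies 19 mm behind it; z points along the fingers, x is the direction in which the jaws open and shut, and the axes are right-handed (so a half turn about z gives the same grasp; the last joint's range is limited). The gripper opens to 85 mm and grips with 20 to 120 N. Pads are 22 mm wide; open, the fingers measure 114 mm over their backs; the gripper's body (76 mm by 85 mm) begins 54 mm behind the grasp point. The pads swing forward as they close: fully open they stand 13 mm farther back than shut.
Start: joints at [1.095, 0.053, 1.613, -0, 1.476, -0.119], TCP at [0.218, 0.586, 0.231] pointing down, gripper open.
Joint ranges: [-3.01, 3.01], [-1.01, 2.22], [0.06, 2.58], [-1.02, 4.17], [0.09, 2.62], [-3.14, 3.14]. Speed limits (rad/s): [2.57, 2.57, 3.14, 3.14, 3.14, 3.14].

## Interface

Orientations are given as a unit quaternion [w, x, y, z].
In Python, from plant import * gives the robot as it stands.
- The arm moves only by the shell command python3 -m inch 'ROWS'. ROWS is text: rows parted by semicolons, each of 7 numbers parted by spaces: the shift along the tool's x, y, z in m, then the turn, a rotation vector about the tool's x, y, z in rad, then the closure, from 0 (fully open) to 1 (shut). A call has 1 to 10 rows; each row shifts and turns the commanded pose from where the row before left it, along the tool's axes as they then stand; what a row does not reach is not made up. A row lasts 1/12 s, in which the tool goes at most 41.7 mm and 7.16 degrees, less where a joint would pass 70% of its speed; a pose out of reach is approached as far as the arm can. A call with a gripper value outside its range is refused whole. The fingers move at their own pace and stop on an object; the grip force is fixed at half the most. Time passes only in rows, so rows that do not move let the fingers close. It gives the time, the measured TCP pose, the force and the opening at its end, in the units of the state.
- state(): the state, without advancing time (a new reading comes with each control period).
- grab_frame(name): name is "scene" or "side" or "wrist"; returns the picture (400x640x3 uint8, blue, green, red); there is no depth.
- camera_info(name): a dict with "vertical_fov" (degrees; the focal length in pixels is half the picture's height over the tangent of half this angle, whatever the lens; pixels are square), "cx", "cy" (the principal point, pixels), "origin" and "rotation" of the camera in the world. Camera axes: x right, y down, z forward; pixel columns grow to the right and rows downward; lengths in m; the calibration is good to about 2 mm. A picture is of the moment at which its call begins: read the wrist's pose just before it. camera_info takes no time and is no camera call; for the wrist camera it gives the pose at the moment of the call.
- job_done(): hands the job in, once; it reports no verdict.
The state is a dict: "time": time; "joint_pos": joint angles; "joint_vel": joint speeds; "joint_efforts": joint torques, N m; "tool_pos": TCP position; "tool_rot": TCP orientation; "contact_force": force on the tool from outside, world axes, zero at the start; "ft_torque": the same for the moment, N m; "gripper_width": opening from 0.0 (shut) to 1.0 (fully open).
Only numpy, scipy, OpenCV 4.12 (cv2) and the standard library are available. Lean on these libraries where they do the work, as an engineer would, in place of code of your own. Each camera call takes 0.05 s, during which the arm holds its last target.

## Working session

There is one attempt and no reset: what is moved stays moved. The work goes in short steps, Python scripts to look and compute and a shell command to move; the robot and the scene stay as the last step left them, time stands still between calls to the robot, and variables do not carry over. Pictures are saved under pics/ and viewed, and the job is handed in when it is done.

```bash
mkdir -p pics
python3 - <<'E'
from plant import *
import cv2
s=state();print(s)
for n in("scene","side"):
    cv2.imwrite(f"pics/{n}0.png",grab_frame(n));print(n,camera_info(n))
E
```

```text
{'time': 0.0, 'joint_pos': array([ 1.09499311e+00,  5.33556263e-02,  1.61430986e+00,  8.72683709e-06,
        1.47600658e+00, -1.18998675e-01]), 'joint_vel': array([-0.00092317, -0.00150881,  0.00041919,  0.00062983, -0.00047194,
        0.00085337]), 'joint_efforts': array([-5.16854889e-04, -3.93680978e+01, -3.70179927e+01, -1.77190377e-04,
        7.23450183e-03, -4.38232448e-06]), 'tool_pos': array([0.2180064 , 0.58507209, 0.23005432]), 'tool_rot': array([ 4.83637968e-04,  8.21365067e-01,  5.70401915e-01, -9.20381510e-04]), 'contact_force': array([-0.08286193,  0.58836013, -0.38865936]), 'ft_torque': array([0.02166977, 0.00691054, 0.05638718]), 'gripper_width': 0.999781419602671}
scene {'vertical_fov': 44.96888469705547, 'cx': 323.95675137152006, 'cy': 193.3975310494298, 'origin': array([-0.63789905, -0.64825409,  0.67622949]), 'rotation': array([-0.45064467,  0.72155295, -0.44196421,  0.28451425])}
side {'vertical_fov': 53.79355973666586, 'cx': 315.6000528162723, 'cy': 201.37362446832702, 'origin': array([ 0.14213871, -0.88960372,  0.51334405]), 'rotation': array([-0.50861887,  0.83229578, -0.18415119,  0.12115656])}
```

View pics/scene0.png

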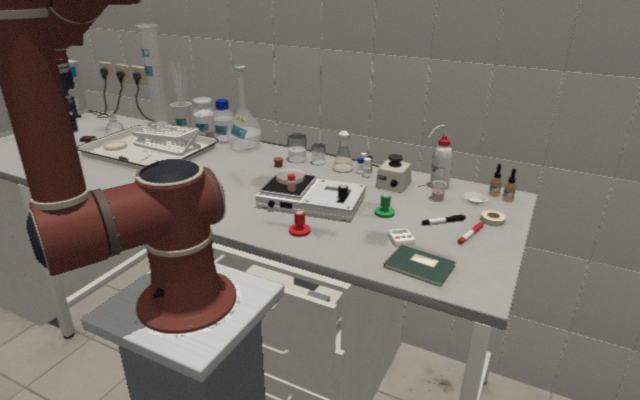

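View pics/side0.png

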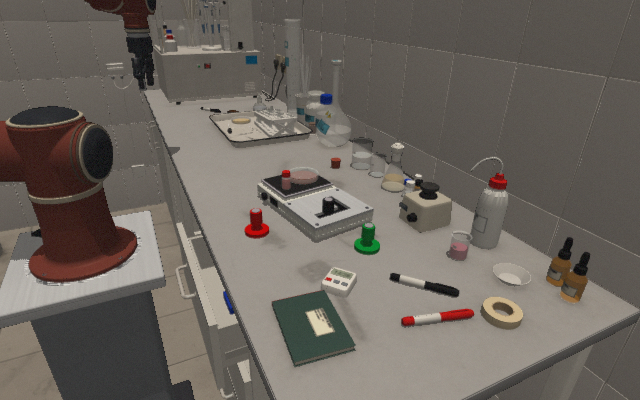

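Possible lock knobs: the black cylinder on the shaker cover (scene 343,192; side 328,205), the red one (300,223; 256,222), the green one (385,204; 368,238), and the black top on the grey box (395,160; 429,190). By the description, the one in the cover's slot is the lock knob. I'll check this in close crops.

```bash
cat > h.py <<'E'
import numpy as np, cv2
from scipy.spatial.transform import Rotation as R
def cam(ci):
    q=ci["rotation"]; return np.array(ci["origin"]),R.from_quat([q[1],q[2],q[3],q[0]]).as_matrix(),200/np.tan(np.radians(ci["vertical_fov"]/2)),ci["cx"],ci["cy"]
def ray(ci,u,v):
    o,M,f,cx,cy=cam(ci); d=M@np.array([(u-cx)/f,(v-cy)/f,1]); return o,d/np.linalg.norm(d)
def onz(ci,u,v,z):
    o,d=ray(ci,u,v); return o+d*(z-o[2])/d[2]
def proj(ci,p):
    o,M,f,cx,cy=cam(ci); c=M.T@(np.array(p)-o); return np.array([f*c[0]/c[2]+cx,f*c[1]/c[2]+cy])
E
python3 - <<'E'
import cv2
a=cv2.imread("pics/scene0.png")[165:225,250:375];b=cv2.imread("pics/side0.png")[165:240,250:380]
cv2.imwrite("pics/c1.png",cv2.resize(a,None,fx=6,fy=6,interpolation=cv2.INTER_CUBIC))
cv2.imwrite("pics/c2.png",cv2.resize(b,None,fx=6,fy=6,interpolation=cv2.INTER_CUBIC))
E
```

```text
(no output)
```

View pics/c1.png

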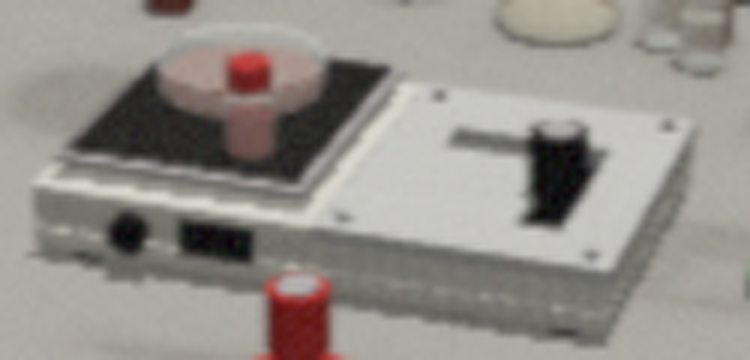

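View pics/c2.png

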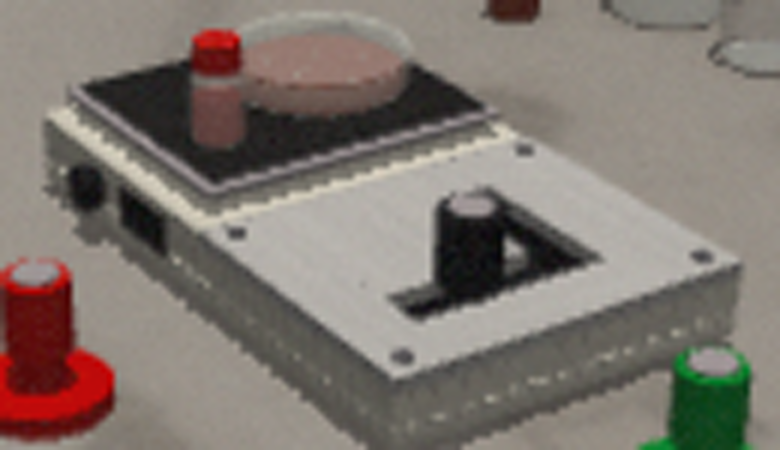

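Run:
```python
from plant import *
from h import *
S=camera_info("side");C=camera_info("scene")
s=lambda u,v,z:onz(S,250+(u+.5)/6-.5,165+(v+.5)/6-.5,z)
c=lambda u,v,z:onz(C,250+(u+.5)/6-.5,165+(v+.5)/6-.5,z)
P={}
for n,p in dict(cov_nearR=(395,380),cov_farR=(742,265),slot_nl=(390,298),slot_nr=(415,320),slot_corner=(600,258),slot_end_far=(487,187)).items(): print('side',n,s(*p,.043).round(4))
for n,p in dict(cov_nearR=(612,270),cov_farR=(695,125),slot_corner=(607,152),slot_nl=(522,220),slot_nr=(558,226),end_l=(448,145),end_u=(460,127)).items(): print('scene',n,c(*p,.043).round(4))
print('knob',s(473,206,.08),c(558,130,.08))
a=s(395,380,.043);b=s(742,265,.043);print(np.linalg.norm(a-b),np.arctan2(*(b-a)[[1,0]]))
a=c(612,270,.043);b=c(695,125,.043);print(np.linalg.norm(a-b),np.arctan2(*(b-a)[[1,0]]))
```

```text
side cov_nearR [ 0.4869 -0.1801  0.043 ]
side cov_farR [ 0.6625 -0.1543  0.043 ]
side slot_nl [ 0.5133 -0.1198  0.043 ]
side slot_nr [ 0.5147 -0.1406  0.043 ]
side slot_corner [ 0.6103 -0.1242  0.043 ]
side slot_end_far [ 0.5979 -0.0436  0.043 ]
scene cov_nearR [ 0.4897 -0.1804  0.043 ]
scene cov_farR [ 0.6615 -0.1528  0.043 ]
scene slot_corner [ 0.6091 -0.1254  0.043 ]
scene slot_nl [ 0.5177 -0.1202  0.043 ]
scene slot_nr [ 0.52   -0.1385  0.043 ]
scene end_l [ 0.5782 -0.0495  0.043 ]
scene end_u [ 0.6011 -0.0451  0.043 ]
knob [ 0.54860064 -0.12352677  0.08      ] [ 0.54821349 -0.12440213  0.08      ]
0.17746345305761593 0.14588220068638205
0.17394412603155726 0.15942441187351455
```

```bash
cat >> h.py <<'E'
L=np.array([(-90,-150),(90,-150),(-57,-93),(-57,-117),(42,-117),(42,-33),(-90,-150),(90,-150),(42,-117),(-57,-93),(-57,-117),(18,-33),(42,-33)])/1e3
W=np.array([(.4869,-.1801),(.6625,-.1543),(.5133,-.1198),(.5147,-.1406),(.6103,-.1242),(.5979,-.0436),(.4897,-.1804),(.6615,-.1528),(.6091,-.1254),(.5177,-.1202),(.52,-.1385),(.5782,-.0495),(.6011,-.0451)])
def fit(L=L,W=W):
    l=L-L.mean(0);w=W-W.mean(0)
    th=np.arctan2((l[:,0]*w[:,1]-l[:,1]*w[:,0]).sum(),(l*w).sum())
    M=np.array([[np.cos(th),-np.sin(th)],[np.sin(th),np.cos(th)]]);return th,M,W.mean(0)-M@L.mean(0)
th,M,t=fit()
tow=lambda x,y:(M@np.array([x,y])+t)
tol=lambda p:(M.T@(np.array(p)[:2]-t))
E
python3 - <<'E'
from h import *
print(th,t);print(((L@M.T+t-W)*1e3).round(1).tolist())
for n,p in dict(start=(-.045,-.105),corner=(.03,-.105),end=(.03,-.045)).items(): print(n,tow(*p))
print(tol((.5484,-.124)))
E
```

```text
0.15028190305931935 [ 0.55398921 -0.01772782]
[[0.6, 0.6], [2.9, 1.7], [-1.7, 1.6], [0.4, -1.3], [2.7, -2.9], [2.6, -0.5], [-2.2, 0.9], [3.9, 0.2], [3.9, -1.7], [-6.1, 2.0], [-4.9, -3.4], [-1.5, 1.8], [-0.6, 1.0]]
start [ 0.52521668 -0.12828162]
corner [ 0.59937135 -0.11705285]
end [ 0.59038833 -0.05772912]
[-0.02143695 -0.10423758]
```

The crops confirm it: the black cylinder stands in the slot's first leg. Both views put it at local (-21, -105) mm, within the allowed start range. I'll turn the tool to line up with the shaker while closing the fingers.

```bash
python3 -m inch '0 0 0 0 0 0.106 1;0 0 0 0 0 0.106 1;0 0 0 0 0 0.106 1;0 0 0 0 0 0.106 1;0 0 0 0 0 0.106 1;0 0 0 0 0 0.106 1;0 0 0 0 0 0.106 1;0 0 0 0 0 0.106 1;0 0 0 0 0 0.106 1;0 0 0 0 0 0.11 1'
cat > go.py <<'E'
import sys
from plant import *
from h import *
# shift in tool axes to local target x,y (mm) and z (mm)
s=state();q=s["tool_rot"];Rt=R.from_quat([q[1],q[2],q[3],q[0]])
print("local now",(tol(s["tool_pos"])*1e3).round(1),"z",round(s["tool_pos"][2]*1e3,1),"yaw err",np.arctan2(*Rt.as_matrix()[[1,0],0])-th,"tilt",Rt.as_matrix()[:2,2].round(4))
f=s["contact_force"];print("F local",(M.T@f[:2]).round(2),f[2].round(2),"t",s["time"],"grip",round(s["gripper_width"],3))
if len(sys.argv)>3:
    a=[float(v)/1e3 for v in sys.argv[1:4]];w=np.r_[tow(a[0],a[1]),a[2]]
    print("tool shift mm",(Rt.inv().apply(w-s["tool_pos"])*1e3).round(1))
E
python3 go.py -70 -105 200
```

```text
time: 0.93
tool_pos: [0.2181, 0.5853, 0.2305]
tool_rot: [0.001, 0.997, 0.072, -0.0]
contact_force: [-0.0, 0.4, 0.5]
gripper_width: 0.002
local now [-241.8  646.5] z 230.5 yaw err -0.005552820342364928 tilt [-0.0006 -0.0011]
F local [0.03 0.4 ] 0.45 t 0.9333 grip 0.002
tool shift mm [176.  750.5  31.2]
```

```bash
python3 -m inch '0.008 0.034 0.001 0 0 0 1;0.008 0.034 0.001 0 0 0 1;0.008 0.034 0.001 0 0 0 1;0.008 0.034 0.001 0 0 0 1;0.008 0.034 0.001 0 0 0 1;0.008 0.034 0.001 0 0 0 1;0.008 0.034 0.001 0 0 0 1;0.008 0.034 0.001 0 0 0 1;0.008 0.034 0.001 0 0 0 1;0.008 0.034 0.001 0 0 0 1'
python3 -m inch '0.008 0.034 0.001 0 0 0 1;0.008 0.034 0.001 0 0 0 1;0.008 0.034 0.001 0 0 0 1;0.008 0.034 0.001 0 0 0 1;0.008 0.034 0.001 0 0 0 1;0.008 0.034 0.001 0 0 0 1;0.008 0.034 0.001 0 0 0 1;0.008 0.034 0.001 0 0 0 1;0.008 0.034 0.001 0 0 0 1;0.004 0.02 0 0 0 0 1'
python3 go.py -70 -105 150
```

```text
time: 1.77
tool_pos: [0.3481, 0.2597, 0.2208]
tool_rot: [0.0, 0.997, 0.075, -0.0]
contact_force: [0.8, 0.9, -0.0]
gripper_width: 0.004
time: 2.6
tool_pos: [0.4724, -0.0525, 0.2116]
tool_rot: [0.0, 0.997, 0.074, -0.0]
contact_force: [0.9, 0.8, -0.3]
gripper_width: -0.002
local now [-85.9 -22.1] z 211.6 yaw err -0.0027613219478164752 tilt [-0.0008 -0.0006]
F local [1.04 0.62] -0.34 t 2.6 grip -0.002
tool shift mm [16.2 82.8 61.6]
```

```bash
python3 -m inch '0.004 0.025 0.01 0 0 0 1;0.004 0.025 0.01 0 0 0 1;0.004 0.02 0.01 0 0 0 1;0 0 0.01 0 0 0 1;0 0 0 0 0 0 1;0 0 0 0 0 0 1;0 0 0 0 0 0 1'
python3 go.py -70 -105 150
python3 - <<'E'
from plant import *
from h import *
ci=camera_info("wrist");im=grab_frame("wrist");cv2.imwrite("pics/w1.png",im);import json
print(ci)
np.savez("w1.npz",**{k:np.array(v) for k,v in ci.items()})
E
```

```text
time: 3.18
tool_pos: [0.4943, -0.1162, 0.1725]
tool_rot: [-0.0, 0.997, 0.075, 0.0]
contact_force: [0.3, -0.6, 0.3]
gripper_width: -0.003
local now [-73.8 -88.4] z 172.5 yaw err 0.000671236952156623 tilt [0.0001 0.0001]
F local [ 0.22 -0.68] 0.33 t 3.1833 grip -0.003
tool shift mm [ 3.8 16.6 22.5]
{'vertical_fov': 60.27318462025252, 'cx': 314.31146945429975, 'cy': 198.30506896388874, 'origin': array([ 0.48405998, -0.04658416,  0.3154149 ]), 'rotation': array([0.13954542, 0.9873482 , 0.07446936, 0.01117667])}
```

View pics/w1.png

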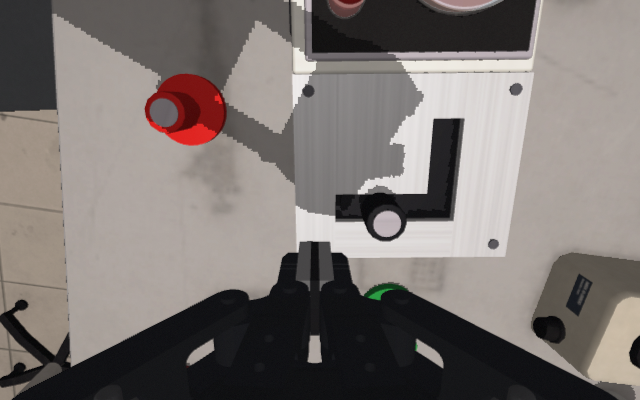

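Wrist view: knob top at (387,222). The slot corners are at (336,195), (336,219), (453,220), (428,194), (434,119) and (463,119). I'll refit the shaker frame from these.

```bash
python3 - <<'E'
from h import *
d=dict(np.load("w1.npz"))
px=[(336,195),(336,219.5),(453,220),(428,194),(434,119),(463,119)]
Lw=np.array([(-57,-93),(-57,-117),(42,-117),(18,-93),(18,-33),(42,-33)])/1e3
Ww=np.array([onz(d,*p,.043)[:2] for p in px])
th2,M2,t2=fit(Lw,Ww);print(th,t,th2,t2);print(((Lw@M2.T+t2-Ww)*1e3).round(1).tolist())
k=onz(d,387,222,.08)[:2];print("knob old",tol(k),"new",M2.T@(k-t2))
open("h.py","a").write(f"\nth,M,t=fit(np.array({Lw.tolist()}),np.array({Ww.tolist()}))\n")
E
python3 go.py -70 -105 54
```

```text
0.15028190305931935 [ 0.55398921 -0.01772782] 0.15715233548479507 [ 0.55474065 -0.01718385]
[[-0.4, 0.8], [-0.2, -1.9], [0.5, -0.6], [-0.8, 0.4], [-0.3, 0.4], [1.2, 0.8]]
knob old [-0.02036018 -0.10388151] new [-0.02190072 -0.10415884]
local now [-75.  -88.4] z 173.0 yaw err -0.005985616600004295 tilt [ 0.0009 -0.0002]
F local [0.39 0.09] 0.11 t 3.2333 grip -0.003
tool shift mm [  5.   16.5 119. ]
```

```bash
python3 -m inch '0.001 0.004 0.015 0 0 -0.006 1;0.001 0.004 0.015 0 0 0 1;0.001 0.004 0.015 0 0 0 1;0.001 0.004 0.015 0 0 0 1;0 0 0.015 0 0 0 1;0 0 0.015 0 0 0 1;0 0 0.015 0 0 0 1;0 0 0.011 0 0 0 1;0 0 0 0 0 0 1;0 0 0 0 0 0 1'
python3 go.py -50 -105 54
```

```text
time: 4.07
tool_pos: [0.5008, -0.1317, 0.0564]
tool_rot: [-0.0, 0.997, 0.078, -0.0]
contact_force: [-0.5, 0.1, 0.6]
gripper_width: 0.001
local now [ -71.2 -104.7] z 56.4 yaw err -0.0003535284464333821 tilt [-0.0003  0.0002]
F local [-0.43  0.19] 0.61 t 4.0667 grip 0.001
tool shift mm [21.2  0.3  2.4]
```

```bash
python3 -m inch '0.005 0 0.001 0 0 0 1;0.005 0 0.001 0 0 0 1;0.004 0 0 0 0 0 1;0.004 0 0 0 0 0 1;0.004 0 0 0 0 0 1;0.004 0 0 0 0 0 1;0.003 0 0 0 0 0 1;0.003 0 0 0 0 0 1;0 0 0 0 0 0 1;0 0 0 0 0 0 1'
python3 go.py 0 -105 54
python3 - <<'E'
from plant import *
from h import *
cv2.imwrite("pics/s2.png",grab_frame("side")[165:240,250:380].repeat(5,0).repeat(5,1))
ci=camera_info("wrist");cv2.imwrite("pics/w2.png",grab_frame("wrist"));np.savez("w2.npz",**{k:np.array(v) for k,v in ci.items()})
E
```

```text
time: 4.9
tool_pos: [0.5326, -0.1271, 0.0542]
tool_rot: [-0.0, 0.997, 0.078, 0.0]
contact_force: [-0.2, -0.1, -0.0]
gripper_width: -0.002
local now [ -39.  -105.1] z 54.2 yaw err -0.0010808112978734075 tilt [0.0003 0.0001]
F local [-0.21 -0.07] -0.02 t 4.9 grip -0.002
tool shift mm [39.  -0.2  0.2]
```

View pics/s2.png

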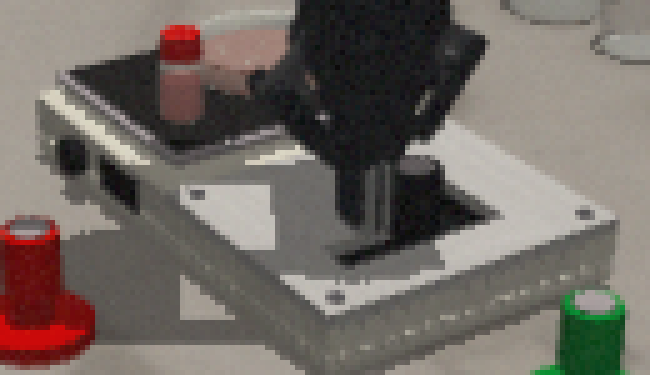

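View pics/w2.png

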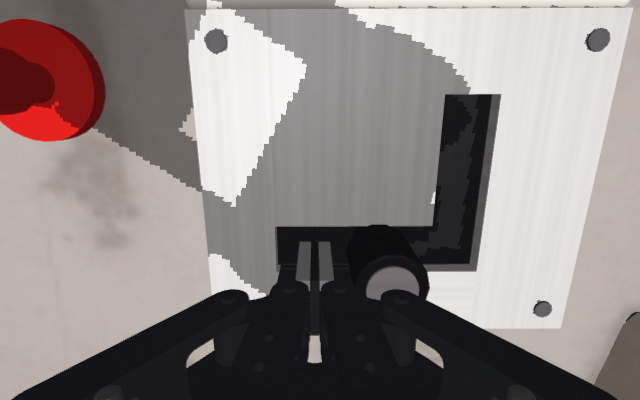

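```bash
python3 - <<'E'
from h import *
d=dict(np.load("w2.npz"))
for u,v in((391,287),(361,288),(423,288)): print(tol(onz(d,u,v,.08)))
E
python3 -m inch '0.003 0 0 0 0 0 1;0.003 0 0 0 0 0 1;0.003 0 0 0 0 0 1;0.003 0 0 0 0 0 1;0.003 0 0 0 0 0 1;0 0 0 0 0 0 1;0 0 0 0 0 0 1'
python3 go.py 0 -105 54
python3 - <<'E'
from plant import *
from h import *
ci=camera_info("wrist");cv2.imwrite("pics/w3.png",grab_frame("wrist"));np.savez("w3.npz",**{k:np.array(v) for k,v in ci.items()})
E
```

```text
[-0.00939633 -0.10385255]
[-0.02084627 -0.10425833]
[ 0.00287382 -0.10430855]
time: 5.58
tool_pos: [0.5477, -0.1249, 0.0545]
tool_rot: [0.0, 0.997, 0.078, 0.0]
contact_force: [0.1, -0.6, -0.5]
gripper_width: -0.0
local now [ -23.8 -105.3] z 54.5 yaw err -0.0010247468515996727 tilt [ 0.0007 -0.0001]
F local [ 0.05 -0.62] -0.45 t 5.5833 grip -0.0
tool shift mm [23.8 -0.3  0.5]
```

View pics/w3.png

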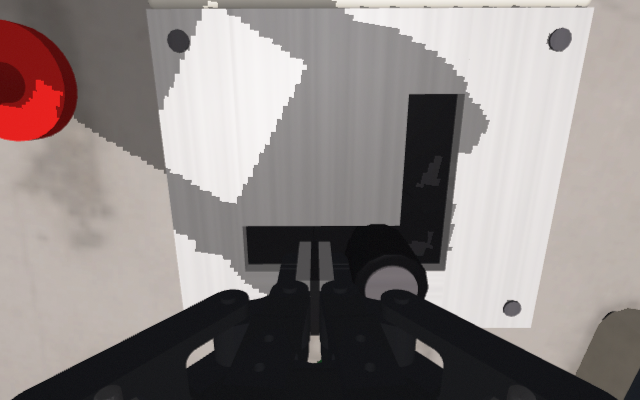

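Knob tracks the finger with a 29.6 mm offset, as expected. Pushing on to the corner at TCP x ≈ 0.5.

```bash
python3 -m inch '0.003 0 0 0 0 0 1;0.003 0 0 0 0 0 1;0.003 0 0 0 0 0 1;0.003 0 0 0 0 0 1;0.003 0 0 0 0 0 1;0.003 0 0 0 0 0 1;0.003 0 0 0 0 0 1;0.002 0 0 0 0 0 1;0.0015 0 0 0 0 0 1;0 0 0 0 0 0 1'
python3 -m inch '0 0 0 0 0 0 1'
python3 go.py 1 -105 54
python3 - <<'E'
from plant import *
from h import *
ci=camera_info("wrist");cv2.imwrite("pics/w4.png",grab_frame("wrist"));np.savez("w4.npz",**{k:np.array(v) for k,v in ci.items()})
E
```

```text
time: 6.47
tool_pos: [0.5718, -0.1211, 0.0543]
tool_rot: [0.0, 0.997, 0.078, 0.0]
contact_force: [0.4, 0.4, 0.8]
gripper_width: 0.004
time: 6.55
tool_pos: [0.5717, -0.1211, 0.0543]
tool_rot: [0.0, 0.997, 0.078, 0.0]
contact_force: [-0.5, 0.8, 0.3]
gripper_width: -0.002
local now [   0.5 -105.3] z 54.3 yaw err -0.0011149232358186878 tilt [ 0.0006 -0.    ]
F local [-0.4   0.85] 0.35 t 6.55 grip -0.002
tool shift mm [ 0.5 -0.3  0.3]
```

View pics/w4.png

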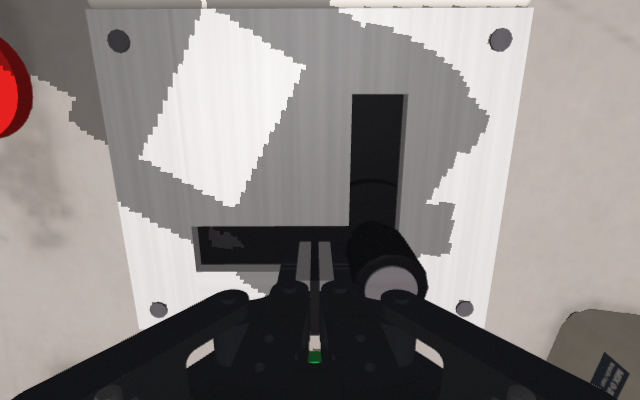

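```bash
python3 - <<'E'
from plant import *
from h import *
S=camera_info("side")
print("green top if z=.06/.08",tol(onz(S,368.5,225,.06)),tol(onz(S,368.5,225,.08)))
d=dict(np.load("w4.npz"));print("knob",tol(onz(d,390,288,.08)))
E
python3 -m inch '0.001 0 0 0 0 0 1;0 0 0 0 0 0 1;0 0 0 0 0 0 1'
python3 go.py
```

```text
green top if z=.06/.08 [-1.16549599e-04 -2.28984120e-01] [-0.02411334 -0.25404721]
knob [ 0.02998468 -0.10447757]
time: 6.85
tool_pos: [0.5724, -0.1209, 0.0542]
tool_rot: [-0.0, 0.997, 0.078, -0.0]
contact_force: [-1.0, -0.3, -0.1]
gripper_width: 0.001
local now [   1.2 -105.2] z 54.2 yaw err -0.0011998120240731824 tilt [-0.0001  0.0001]
F local [-0.99 -0.17] -0.12 t 6.85 grip 0.001
```

Knob at the corner (x ≈ 30.5). The green look-alike is at y ≈ -230, so there's room at y -142. Backing off, then around to the knob's right side.

```bash
python3 -m inch '-0.006 0 0 0 0 0 1;-0.006 0 0 0 0 0 1;0 0.012 0 0 0 0 1;0 0.013 0 0 0 0 1;0 0.013 0 0 0 0 1;0 0 0 0 0 0 1;0 0 0 0 0 0 1'
python3 go.py 31 -144 54
python3 - <<'E'
from plant import *
from h import *
ci=camera_info("wrist");cv2.imwrite("pics/w5.png",grab_frame("wrist"));np.savez("w5.npz",**{k:np.array(v) for k,v in ci.items()})
E
```

```text
time: 7.43
tool_pos: [0.5668, -0.1617, 0.0545]
tool_rot: [0.0, 0.997, 0.077, 0.0]
contact_force: [0.2, 0.0, 1.0]
gripper_width: -0.0
local now [ -10.7 -144.6] z 54.5 yaw err -0.0031768913356652606 tilt [0.0005 0.    ]
F local [ 0.18 -0.03] 1.04 t 7.4333 grip -0.0
tool shift mm [41.7 -0.8  0.5]
```

View pics/w5.png

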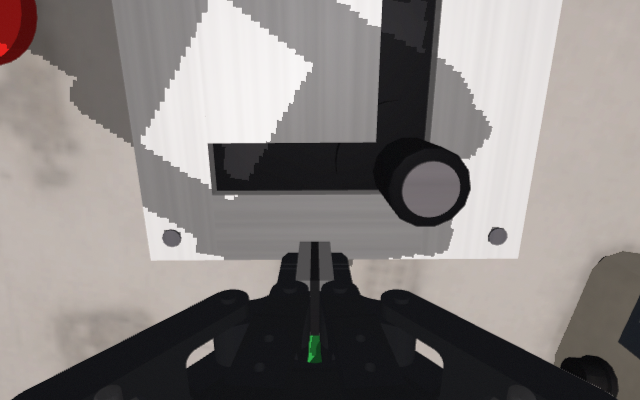

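```bash
python3 - <<'E'
from h import *
d=dict(np.load("w5.npz"));print("knob",tol(onz(d,431,189,.08)))
E
python3 -m inch '0.012 0 0 0 0 0 1;0.012 0 0 0 0 0 1;0.012 0 0 0 0 0 1;0.0055 0 0 0 0 0 1;0 0 0 0 0 0 1;0 -0.004 0 0 0 0 1;0 -0.004 0 0 0 0 1;0 -0.004 0 0 0 0 1;0 -0.004 0 0 0 0 1;0 0 0 0 0 0 1'
python3 -m inch '0 0 0 0 0 0 1'
python3 go.py 31 -69 54
```

```text
knob [ 0.03102922 -0.10489628]
time: 8.32
tool_pos: [0.6044, -0.1371, 0.0542]
tool_rot: [-0.0, 0.997, 0.078, -0.0]
contact_force: [-0.4, 0.2, -0.1]
gripper_width: 0.001
time: 8.4
tool_pos: [0.6047, -0.1377, 0.0543]
tool_rot: [-0.0, 0.997, 0.078, -0.0]
contact_force: [-0.5, -0.6, 0.2]
gripper_width: 0.002
local now [  30.5 -126.8] z 54.3 yaw err -0.0007968231926129554 tilt [-0.0002  0.0001]
F local [-0.6  -0.48] 0.19 t 8.4 grip 0.002
tool shift mm [  0.5 -57.8   0.3]
```

Knob at (31, -105). The finger is on its right side, so I'll push towards the platform in small rows.

```bash
python3 -m inch '0 -0.003 0 0 0 0 1;0 -0.004 0 0 0 0 1;0 -0.004 0 0 0 0 1;0 -0.004 0 0 0 0 1;0 -0.004 0 0 0 0 1;0 -0.004 0 0 0 0 1;0 -0.004 0 0 0 0 1;0 -0.004 0 0 0 0 1;0 -0.003 0 0 0 0 1;0 0 0 0 0 0 1'
python3 go.py 31 -69 54
python3 - <<'E'
from plant import *
from h import *
ci=camera_info("wrist");cv2.imwrite("pics/w6.png",grab_frame("wrist"));np.savez("w6.npz",**{k:np.array(v) for k,v in ci.items()})
E
```

```text
time: 9.23
tool_pos: [0.5996, -0.1037, 0.0543]
tool_rot: [-0.0, 0.997, 0.078, -0.0]
contact_force: [-0.4, 0.0, -0.1]
gripper_width: -0.001
local now [ 30.7 -92.4] z 54.3 yaw err -0.000611732396574749 tilt [-0.0002  0.0006]
F local [-0.35  0.06] -0.11 t 9.2333 grip -0.001
tool shift mm [  0.3 -23.4   0.3]
```

View pics/w6.png

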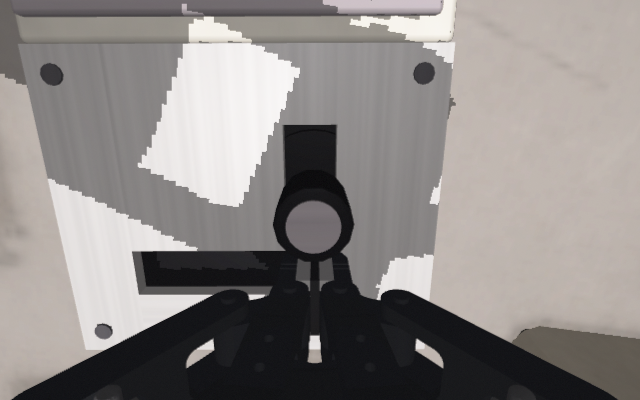

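```bash
python3 - <<'E'
from h import *
d=dict(np.load("w6.npz"));print("knob",tol(onz(d,314,227,.08)))
E
python3 -m inch '0 -0.003 0 0 0 0 1;0 -0.004 0 0 0 0 1;0 -0.004 0 0 0 0 1;0 -0.004 0 0 0 0 1;0 -0.003 0 0 0 0 1;0 -0.002 0 0 0 0 1;0 0 0 0 0 0 1;0 0 0 0 0 0 1'
python3 go.py 31 -69 54
```

```text
knob [ 0.03114067 -0.06667928]
time: 9.95
tool_pos: [0.5965, -0.0844, 0.0543]
tool_rot: [-0.0, 0.997, 0.078, -0.0]
contact_force: [0.1, -0.4, 0.5]
gripper_width: -0.0
local now [ 30.8 -72.9] z 54.3 yaw err -0.0009077096952502528 tilt [-0.0001  0.0003]
F local [ 0.08 -0.42] 0.54 t 9.95 grip -0.0
tool shift mm [ 0.2 -3.9  0.3]
```

```bash
python3 -m inch '0 -0.001 0 0 0 0 1;0 -0.001 0 0 0 0 1;0 -0.001 0 0 0 0 1;0 0 0 0 0 0 1;0 0 0 0 0 0 1'; python3 go.py
python3 -m inch '0 -0.0007 0 0 0 0 1;0 0 0 0 0 0 1;0 0 0 0 0 0 1'; python3 go.py
python3 -m inch '0 -0.0005 0 0 0 0 1;0 0 0 0 0 0 1;0 0 0 0 0 0 1'; python3 go.py
```

```text
time: 10.37
tool_pos: [0.5962, -0.0818, 0.0544]
tool_rot: [-0.0, 0.997, 0.078, 0.0]
contact_force: [-0.9, -0.6, 0.2]
gripper_width: -0.002
local now [ 30.8 -70.3] z 54.4 yaw err -0.001178047918706876 tilt [0.0001 0.0001]
F local [-0.95 -0.49] 0.22 t 10.3667 grip -0.002
time: 10.62
tool_pos: [0.5961, -0.0811, 0.0544]
tool_rot: [0.0, 0.997, 0.078, 0.0]
contact_force: [-0.6, -1.8, 0.2]
gripper_width: 0.001
local now [ 30.8 -69.6] z 54.4 yaw err -0.0011373053364237828 tilt [ 0.0001 -0.    ]
F local [-0.86 -1.7 ] 0.23 t 10.6167 grip 0.001
time: 10.87
tool_pos: [0.596, -0.0806, 0.0544]
tool_rot: [-0.0, 0.997, 0.078, 0.0]
contact_force: [0.1, -0.9, -0.1]
gripper_width: 0.002
local now [ 30.8 -69.1] z 54.4 yaw err -0.0011828339975508695 tilt [0.0001 0.    ]
F local [-0.06 -0.93] -0.13 t 10.8667 grip 0.002
```

```bash
python3 -m inch '0 -0.0007 0 0 0 0 1;0 0 0 0 0 0 1;0 0 0 0 0 0 1'; python3 go.py
python3 -m inch '0 -0.0005 0 0 0 0 1;0 0 0 0 0 0 1;0 0 0 0 0 0 1'; python3 go.py
```

```text
time: 11.12
tool_pos: [0.5959, -0.0801, 0.0544]
tool_rot: [0.0, 0.997, 0.078, 0.0]
contact_force: [0.4, -2.2, 0.4]
gripper_width: 0.003
local now [ 30.8 -68.6] z 54.4 yaw err -0.0011100797283513375 tilt [ 0.0001 -0.0004]
F local [ 0.1  -2.25] 0.37 t 11.1167 grip 0.003
time: 11.37
tool_pos: [0.5959, -0.0799, 0.0545]
tool_rot: [0.0, 0.997, 0.078, 0.0]
contact_force: [0.3, -3.0, 0.6]
gripper_width: 0.0
local now [ 30.9 -68.4] z 54.5 yaw err -0.0011460050148700829 tilt [ 0.0004 -0.0009]
F local [-0.18 -2.99] 0.6 t 11.3667 grip 0.0
```

```bash
python3 -m inch '0 -0.0005 0 0 0 0 1;0 0 0 0 0 0 1;0 0 0 0 0 0 1'; python3 go.py
python3 - <<'E'
from plant import *
from h import *
ci=camera_info("wrist");cv2.imwrite("pics/w7.png",grab_frame("wrist"));np.savez("w7.npz",**{k:np.array(v) for k,v in ci.items()})
E
```

```text
time: 11.62
tool_pos: [0.596, -0.0797, 0.0547]
tool_rot: [0.001, 0.997, 0.078, 0.0]
contact_force: [0.9, -5.2, 1.0]
gripper_width: 0.003
local now [ 30.9 -68.2] z 54.7 yaw err -0.0011245856835928048 tilt [ 0.0008 -0.0016]
F local [ 0.08 -5.31] 1.05 t 11.6167 grip 0.003
```

View pics/w7.png

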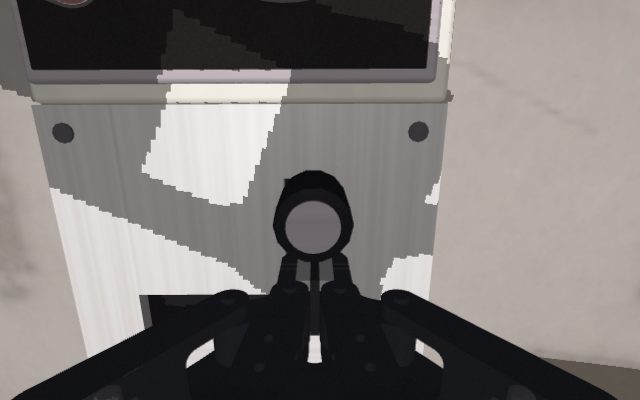

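The force is now 5 N with no further motion, so the knob is against the slot's end. Backing off sideways, then up.

```bash
python3 -m inch '0 0.002 0 0 0 0 1;0 0.004 0 0 0 0 1;0 0.006 0 0 0 0 1;0 0.008 0 0 0 0 1;0 0.01 0 0 0 0 1;0 0.01 0 0 0 0 1;0 0 -0.015 0 0 0 1;0 0 -0.02 0 0 0 1;0 0 -0.02 0 0 0 1;0 0 -0.02 0 0 0 1'
python3 -m inch '0 0 -0.02 0 0 0 1;0 0 -0.02 0 0 0 1;0 0 -0.02 0 0 0 1;0 0 0 0 0 0 1;0 0 0 0 0 0 1;0 0 0 0 0 0 1'
python3 go.py
python3 - <<'E'
from plant import *
from h import *
ci=camera_info("wrist");cv2.imwrite("pics/w8.png",grab_frame("wrist"));np.savez("w8.npz",**{k:np.array(v) for k,v in ci.items()})
cv2.imwrite("pics/s8.png",grab_frame("side"));cv2.imwrite("pics/c8.png",grab_frame("scene"))
E
```

```text
time: 12.5
tool_pos: [0.6017, -0.1194, 0.1298]
tool_rot: [-0.0, 0.997, 0.077, -0.0]
contact_force: [0.8, -0.5, -0.3]
gripper_width: -0.003
time: 13.0
tool_pos: [0.6014, -0.1188, 0.1882]
tool_rot: [-0.0, 0.997, 0.078, -0.001]
contact_force: [-0.7, -0.3, -0.2]
gripper_width: -0.0
local now [  30.2 -107.7] z 188.2 yaw err -0.0016609949406078683 tilt [-0.0014  0.0005]
F local [-0.72 -0.22] -0.23 t 13.0 grip -0.0
```

View pics/w8.png

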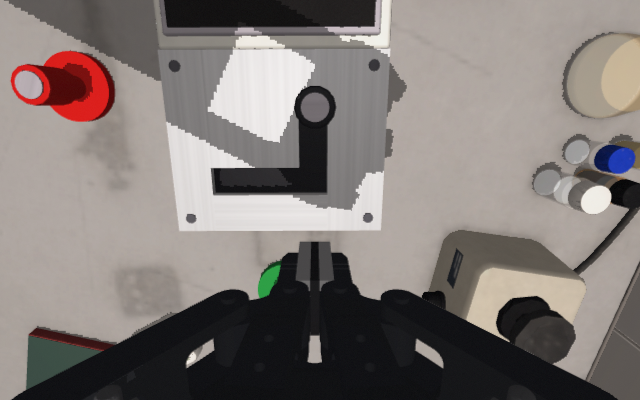

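View pics/s8.png

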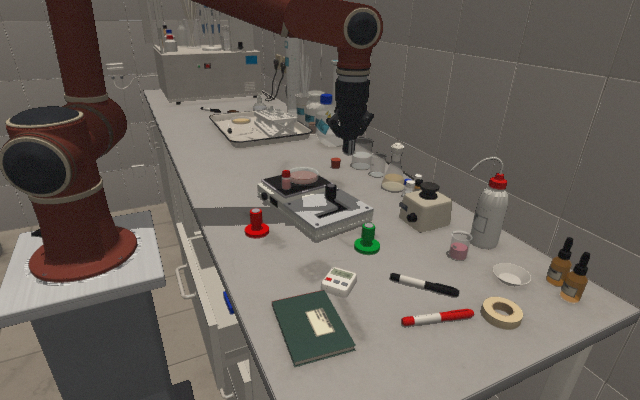

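Run:
```python
from plant import *
from h import *
d=dict(np.load("w8.npz"))
print("knob wrist",tol(onz(d,315.5,106.5,.08)))
for n,p in dict(outer=(327,193),nl=(211,168),nr=(214,194),inner=(299.5,168)).items(): print(n,tol(onz(d,*p,.043)))
S=camera_info("side")
a=cv2.imread("pics/s8.png")[165:240,250:380];cv2.imwrite("pics/s8c.png",cv2.resize(a,None,fx=6,fy=6,interpolation=cv2.INTER_CUBIC))
for n in ("side0","s8"): pass
x=cv2.imread("pics/side0.png").astype(int);y=cv2.imread("pics/s8.png").astype(int)
for n,r in dict(vial_dish=(165,192,275,322),red=(205,240,240,272),green=(220,256,352,384),timer=(265,296,318,358),marker=(268,300,385,462)).items():
    print(n,np.abs(x-y)[r[0]:r[1],r[2]:r[3]].max(2).mean().round(2),(np.abs(x-y)[r[0]:r[1],r[2]:r[3]].max(2)>40).sum())
```

```text
knob wrist [ 0.03167513 -0.04234097]
outer [ 0.04168731 -0.11551582]
nl [-0.05693946 -0.09335722]
nr [-0.05627906 -0.11623769]
inner [ 0.01816724 -0.09349352]
vial_dish 8.63 37
red 24.22 356
green 6.17 0
timer 6.21 0
marker 6.23 0
```

View pics/s8c.png

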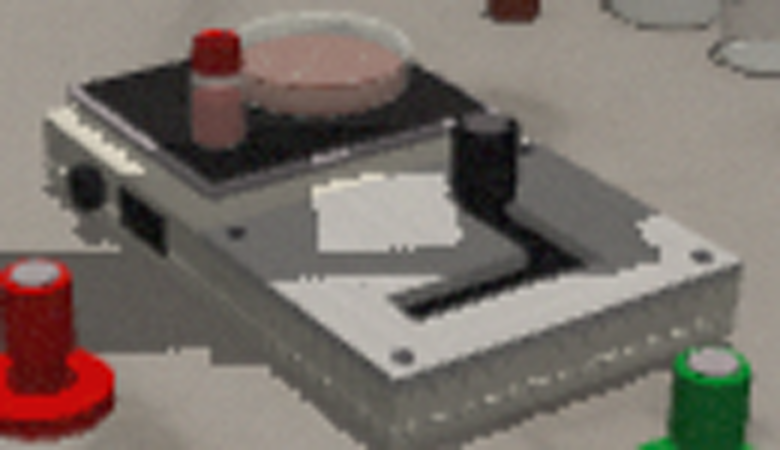

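The knob measures (31.7, -42.3) mm, where fully home is about (30, -43). The vial, dish, green look-alike, timer and marker look unchanged. The red look-alike's pixels differ, but it hasn't moved; only a shadow falls there. Handing in.

Run:
```python
from plant import *
print(job_done())
```

```text
the job is handed in; nothing more can be done
None
```

The platform lock is in: with closed fingertips I pushed the black knob along the first leg to the corner. I then moved the fingers round to its right side and pushed it along the second leg to the end of the slot. I never pinched or lifted it.

- **Position:** at the end the contact force rose to about 5 N with almost no movement. After I backed off, the wrist camera put the knob at (31.7, -42.3) mm in the shaker's frame, against about (30, -43) mm expected for fully home. That is within measuring error.
- **Clearance and time:** the arm finished clear, with the fingertips about 0.19 m above the worktop and only noise on the force reading. The job took about 13 s of the 42 s allowed.
- **Other things:** the side pictures from before and after show no change in the green look-alike, timer or marker. The vial and dish area showed only small differences, and both stand where they were.
- **One check that disagreed:** the picture difference flagged the area around the red look-alike. In the crop it stands at the same pixels, with the arm's shadow across that area.

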